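Put centrifuge tube adapters back in their nests

ROBOT

A 6-joint arm with a two-finger parallel gripper is mounted at the origin on the work surface. World frame = base frame: x ahead of the robot, y to its left, z up, the work surface at z = 0. Lengths are in m, angles in degrees, forces in N, time in s.
With the tool pointing down it reaches from about 0.4 to 0.825 m from the base axis. Payload 7 kg.
Tool frame: the origin (TCP) lies midway between the tips of the shut fingers; the grasp point (between the pads) lies 19 mm behind it; z points along the fingers, y is the direction in which the jaws open and shut (so a half turn about z gives the same grasp; the last joint's range is limited). The gripper opens to 88 mm and grips with 3 to 60 N. Pads are 19 mm wide; open, the fingers measure 130 mm over their backs; the gripper's body (78 mm by 193 mm) begins 47 mm behind the grasp point.
Start: joints at [83.142, 20.546, 0.682, 0, -70.136, -16.507], TCP at [0.268, 0.62, 0.227] pointing down, gripper open.
Joint ranges: [-176.03, 176.03], [-82.01, 121.73], [-58.28, 71.71], [-173.87, 95.51], [-174.79, -0.11], [-173.66, 173.66]. Speed limits (degrees/s): [136.94, 136.94, 172.46, 180, 180, 180].

INTERFACE

Orientations are given as [roll, pitch, yaw] about the fixed x, y, z axes, in that order (R = Rz(yaw) Ry(pitch) Rx(roll)).
In Python, from plant import ctrl gives the robot as it stands. The module is installed in compiled form; this text tells all that it offers.
- The arm moves only by the tool arm_command, never from a script. Its argument "targets" is a list that holds one entry, the list of rows, each a list of 7 numbers: the turn, a rotation vector about the world's x, y, z in rad, then the shift along the world's x, y, z in cm, then the opening, from 0 (shut) to 1 (fully open). A call has 1 to 8 rows; each row is the pose to reach, as a shift and turn from the pose commanded when the call began; what a row does not reach only later rows make up. A row lasts 1/12 s, in which the tool goes at most 41.7 mm and 7.16 degrees, less where a joint would pass 70% of its speed; a pose out of reach is approached as far as the arm can. A call with a gripper value outside its range is refused whole. The fingers move at their own pace and stop on an object; the grip force is fixed at half the most. Time passes only in rows, so rows that repeat a pose let the fingers close. It gives the time, the measured TCP pose, the force and the opening at its end, in the units of the state.
- ctrl.get_obs(): the state, without advancing time (a new reading comes with each control period).
- ctrl.snapshot(name): name is "side" or "top" or "wrist"; returns the picture (420x560x3 uint8, blue, green, red); there is no depth.
- ctrl.camera_model(name): a dict with "K" (3x3 intrinsics, pixels), "xyz" and "rotation" of the camera in the world. Camera axes: x right, y up, looking along -z (the intrinsics and any distortion apply to the point x, -y, -z); pixel columns grow to the right and rows downward; lengths in m; the calibration is good to about 2 mm. A picture is of the moment at which its call begins: read the wrist's pose just before it. camera_model takes no time and is no camera call; for the wrist camera it gives the pose at the moment of the call.
- ctrl.close_job(): hands the job in, once; it reports no verdict.
The state is a dict: "clock": time; "joint_pos": joint angles; "qvel": joint speeds; "tau": joint torques, N m; "tool_pos": TCP position; "orientation": TCP orientation; "force": force on the tool from outside, world axes, zero at the start; "moment": the same for the moment, N m; "opening": finger opening in m.
Only numpy, scipy, OpenCV 4.12 (cv2) and the standard library are available. Lean on these libraries where they do the work, as an engineer would, in place of code of your own. Each camera call takes 0.05 s, during which the arm holds its last target. There are 200 camera calls.

TASK

The two centrifuge tube adapters standing on the bench, one round and one square, belong on the sloped adapter stand. Put each one back in the nest that has its shape, fully home and flat on the pocket floor, and let go. Set them in rather than dropping them, and leave the tube rack, the jar and the timer where they are.

Things in the scene. Friction and masses are not known exactly. Their poses are not given: they have to be found in the camera images.
- round_adapter: Round tube adapter, 66 mm in diameter. Grey plastic, body 50 mm tall, its lowest 5 mm tapered in by 2 mm. Origin: centre of underside, z up. Tube bores in its top, and in the middle of the top an upright pull tab, 10 mm thick (along x), 26 mm wide (along y), 38 mm high (top 88 mm above the origin). 0.08 to 0.17 kg. Starts upright on the bench.
- square_adapter: Square tube adapter, 56 x 56 mm, sides along its x and y. Grey plastic, body 50 mm tall, its lowest 5 mm tapered in by 2 mm. Origin: centre of underside, z up. Tube bores in its top, and in the middle of the top an upright pull tab, 10 mm thick (along x), 26 mm wide (along y), 38 mm high (top 88 mm above the origin). 0.08 to 0.17 kg. Starts upright on the bench.
- round_seat (a point): Round nest, pocket 72 mm in diameter. Point: centre of the pocket floor, 18 mm below the rim of its white plastic block (104 x 104 x 24 mm). z is the pocket's normal, 30 degrees from vertical, leaning to the stand's low front; x runs up the slope to the back, y level along the row. Blocks stand in any order, 108 mm between centres.
- square_seat (a point): Square nest, pocket 62 x 62 mm, sides along x and y. Point: centre of the pocket floor, 18 mm below the rim of its white plastic block (104 x 104 x 24 mm). z is the pocket's normal, 30 degrees from vertical, leaning to the stand's low front; x runs up the slope to the back, y level along the row. Blocks stand in any order, 108 mm between centres.
- long_seat (a point): Oblong nest, pocket 46 (x) by 88 mm (y), for an adapter not here. Point: centre of the pocket floor, 18 mm below the rim of its white plastic block (104 x 104 x 24 mm). z is the pocket's normal, 30 degrees from vertical, leaning to the stand's low front; x runs up the slope to the back, y level along the row. Blocks stand in any order, 108 mm between centres.
- stand: The sloped stand of bent steel sheet, fixed, 336 mm wide (y), 125 mm deep; origin on the bench under the middle nest. Its x points level to its high back edge, 75 mm above the bench (the back rims of the nests reach 93 mm); the nests' undersides have their centres 46 mm above the bench.
- tube_rack: Bystander: blue and white test-tube rack with a few capped tubes, 104 x 250 mm, 72 mm high, tube caps to 106 mm, beyond the adapters; origin at the centre of its underside.
- jar: Bystander: small jar with a white screw cap, 60 mm in diameter, 75 mm high; origin at the centre of its underside.
- timer: Bystander: flat white bench timer, 60 x 70 mm, 16 mm thick; origin at the centre of its underside.

How it is judged:
By the outcome, as a careful person would: the job done as asked, in the order asked, and still so for the second after the job is handed in, with the robot touching nothing.
It also fails if it takes over 56 s, if anything falls off the work surface, if the arm or the gripper's body presses on something with over 40 N, if the wrist force passes 120 N, or if a joint passes its speed limit or range.

## Working session

There is one attempt and no reset: what is moved stays moved. The work goes in short steps, Python scripts to look and compute and a tool call to move; the robot and the scene stay as the last step left them, time stands still between calls to the robot, and variables do not carry over. Pictures are saved under pics/ and viewed, about 8 in all and at most 12, crops included, and the job is handed in when it is done.

Besides the shell and the picture viewer there is one more tool, called after ">>>" as name([rows], argument=value, ...), one row to a line, values as JSON. arm_command: Moves the arm, as the interface text tells. Its arguments: {"type":"object","properties":{"targets":{"type":"array","items":{"type":"array","items":{"type":"array","items":{"type":"number"}}}}},"required":["targets"]}

```bash
mkdir -p pics; cat > h.py <<'E'
import numpy as np, cv2
from plant import ctrl
from scipy.spatial.transform import Rotation as R
def cam(n):
    m=ctrl.camera_model(n); return np.array(m["K"]),np.array(m["xyz"]),np.array(m["rotation"]),m
def ray(n,u,v,c=None):
    K,p,Rm,m=c or cam(n)
    d=np.linalg.inv(K)@[u,v,1]; return p,Rm@np.array([d[0],-d[1],-d[2]])
def onz(n,u,v,z,c=None):
    p,d=ray(n,u,v,c); return p+d*(z-p[2])/d[2]
def proj(n,P,c=None):
    K,p,Rm,m=c or cam(n)
    q=Rm.T@(np.array(P)-p); x=K@[q[0],-q[1],-q[2]]; return x[:2]/x[2]
E
python3 - <<'E'
from h import *
for n in("top","side"):
    print(n,ctrl.camera_model(n)); cv2.imwrite(f"pics/{n}0.png",ctrl.snapshot(n))
print(ctrl.get_obs())
E
```

```text
top {'K': array([[534.00626723,   0.        , 280.30201018],
       [  0.        , 534.00626723, 205.79982417],
       [  0.        ,   0.        ,   1.        ]]), 'xyz': array([ 0.49675534, -0.06464093,  1.18480144]), 'rotation': array([  2.89823602,  -1.24139965, -88.72019135])}
side {'K': array([[392.06901268,   0.        , 280.6556049 ],
       [  0.        , 392.06901268, 213.35535853],
       [  0.        ,   0.        ,   1.        ]]), 'xyz': array([0.1416987 , 0.47983563, 0.74699418]), 'rotation': array([  45.79461872,    1.1269697 , -143.25472834])}
{'clock': 0.1, 'joint_pos': array([ 8.31434918e+01,  2.05877338e+01,  6.38568638e-01, -1.78913367e-02,
       -7.01383839e+01, -1.65066572e+01]), 'qvel': array([ 0.10806992, -0.02645841,  0.16586473,  0.0563987 , -0.01053496,
        0.04674214]), 'tau': array([-3.65110136e-04, -5.84164202e+01,  2.93751383e+01,  7.01557830e+00,
        1.02283160e-02, -4.88331773e-05]), 'tool_pos': array([0.26752692, 0.61922159, 0.22570792]), 'orientation': array([ 1.79911280e+02, -8.75060081e-03, -2.33692501e+01]), 'force': array([-0.18665909,  0.11867465, -0.43099892]), 'moment': array([ 0.01037862, -0.0125663 , -0.04088   ]), 'opening': 0.0873144377936154}
```

```bash
sed -i 's/np.array(m\["rotation"\])/R.from_euler("xyz",m["rotation"],degrees=True).as_matrix()/' h.py
```

```text
(no output)
```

View pics/top0.png

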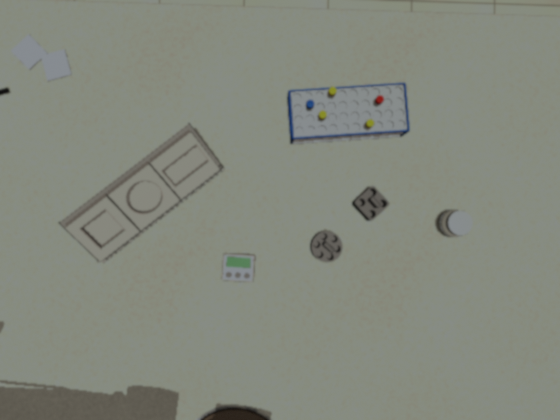

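View pics/side0.png

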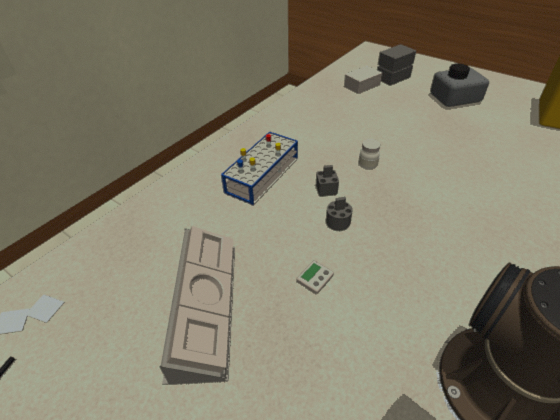

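```bash
python3 - <<'E'
from h import *
t=cv2.imread("pics/top0.png"); s=cv2.imread("pics/side0.png")
def c(im,x0,y0,w,h,f): return cv2.resize(cv2.convertScaleAbs(im[y0:y0+h,x0:x0+w],alpha=1.4),None,fx=f,fy=f,interpolation=cv2.INTER_CUBIC)
o=np.zeros((600,800,3),np.uint8)
def put(i,x,y): o[y:y+i.shape[0],x:x+i.shape[1]]=i
put(c(t,50,115,180,150,2.5),0,0)      # 450x375
put(c(t,300,180,100,90,2.5),0,375)    # 250x225
put(c(s,155,220,90,165,3.6),460,0)    # 324x594
put(c(s,305,155,60,75,3),255,375)     # 180x225
cv2.imwrite("pics/comp.png",o)
E
```

```text
(no output)
```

View pics/comp.png

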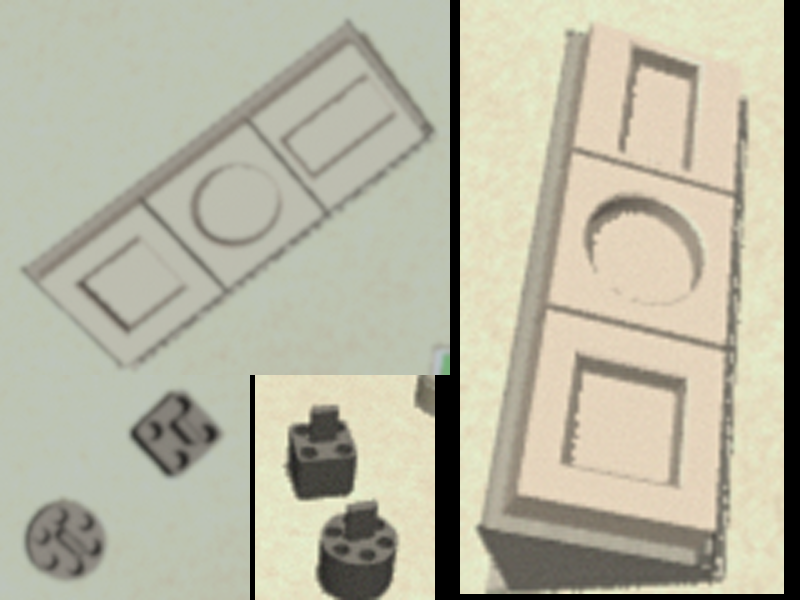

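```bash
python3 - <<'E'
from h import *
T=lambda u,v,z: onz("top",50+u/2.5,115+v/2.5,z)
S=lambda u,v,z: onz("side",155+(u-460)/3.6,220+v/3.6,z)
b=[T(145,200,.0928),T(248,120,.0928)];f=[T(223,290,.0408),T(323,215,.0408)]
sb=[S(548,306,.0928),S(574,150,.0928)];sf=[S(730,348,.0408),S(735,192,.0408)]
for nm,(B,F) in dict(top=(b,f),side=(sb,sf)).items():
    c=(B[0]+B[1]+F[0]+F[1])/4
    yd=(B[0]-B[1]+F[0]-F[1])[:2]; xd=(B[0]+B[1]-F[0]-F[1])[:2]
    print(nm,"rim c",c.round(4),"row len",np.linalg.norm(yd)/2,"ang row",np.degrees(np.arctan2(yd[1],yd[0])),"ang up",np.degrees(np.arctan2(xd[1],xd[0])),"depth",np.linalg.norm(xd)/2)
print("circle",T(235,204,.0668),S(645,250,.0668))
A=lambda u,v,z: onz("top",300+u/2.5,180+(v-375)/2.5,z)
print("round",A(64,540,.05),"square",A(176,434,.05))
q=[A(180,390,.05),A(222,432,.05),A(175,477,.05),A(130,435,.05)]
for i in range(4):
    d=(q[(i+1)%4]-q[i])[:2]; print(np.linalg.norm(d),np.degrees(np.arctan2(d[1],d[0]))%90)
print("timer",onz("top",238,268,.016),"jar",onz("top",455,223,.075),"rack",onz("top",290,92,.07),onz("top",408,132,.07))
print(ctrl.camera_model("wrist"))
E
```

```text
top rim c [0.5638 0.1966 0.0668] row len 0.10568970679888567 ang row 129.16326971191845 ang up 36.630486048385606 depth 0.0905558457350212
side rim c [0.5608 0.1962 0.0668] row len 0.1085283800541788 ang row 129.77263571456547 ang up 40.43263886542175 depth 0.09105127992849701
circle [0.56644976 0.19728946 0.0668    ] [0.56073573 0.19970486 0.0668    ]
round [ 0.47153284 -0.18606595  0.05      ] square [ 0.5639718  -0.28032942  0.05      ]
0.05071557356006941 46.10672466145934
0.05601650846829273 44.70241189200692
0.05243439883827468 48.15713653011677
0.05795645957068215 43.08210702250518
timer [4.18880749e-01 3.57376232e-04 1.60000000e-02] jar [ 0.52601202 -0.45383613  0.075     ] rack [ 0.79508333 -0.10265541  0.07      ] [ 0.71643152 -0.35431006  0.07      ]
{'K': array([[362.02296659,   0.        , 280.87354163],
       [  0.        , 362.02296659, 199.52317698],
       [  0.        ,   0.        ,   1.        ]]), 'xyz': array([0.34334   , 0.58690591, 0.3842445 ]), 'rotation': array([-1.73396420e+01, -2.68144810e-02, -1.13433956e+02])}
```

>>> arm_command([
  [[0,0,0,13,-21,1,1],[0,0,0,26,-42,2,1],[0,0,0,26,-42,2,1],[0,0,0,26,-42,2,1],[0,0,0,26,-42,2,1],[0,0,0,26,-42,2,1],[0,0,0,26,-42,2,1],[0,0,0,26,-42,2,1]],
])

```text
clock: 0.77
tool_pos: [0.4434, 0.3345, 0.24]
orientation: [180.0, 0.0, -23.3]
force: [0.5, 0.5, -0.6]
opening: 0.0874
```

>>> arm_command([
  [[0,0,0,9,-14.5,0.5,1],[0,0,0,9,-14.5,0.5,1],[0,0,0,9,-14.5,0.5,1],[0,0,0,9,-14.5,0.5,1],[0,0,0,9,-14.5,0.5,1],[0,0,0,9,-14.5,0.5,1]],
])

```text
clock: 1.27
tool_pos: [0.5338, 0.189, 0.2446]
orientation: [180.0, 0.0, -23.6]
force: [-0.1, 0.8, -0.0]
opening: 0.0877
```

```bash
python3 - <<'E'
from h import *
o=ctrl.get_obs(); print(o["clock"],o["tool_pos"],o["orientation"],o["joint_pos"].round(1),o["qvel"].round(1))
m=ctrl.camera_model("wrist"); im=ctrl.snapshot("wrist"); cv2.imwrite("pics/w1.png",im); np.save("w1.npy",[m],allow_pickle=True); print(m)
E
```

```text
1.2667 [0.53380371 0.1890129  0.24460531] [ 1.79956938e+02  2.67722529e-02 -2.36073147e+01] [ 39.3   9.7 -11.7  -0.  -68.7  27.1] [ 3.3 -0.2 -0.3 -0.5  0.2 -1.9]
{'K': array([[362.02296659,   0.        , 280.87354163],
       [  0.        , 362.02296659, 199.52317698],
       [  0.        ,   0.        ,   1.        ]]), 'xyz': array([0.60950234, 0.15625066, 0.40309219]), 'rotation': array([-1.73734914e+01,  1.42323356e-02, -1.13666611e+02])}
```

View pics/w1.png

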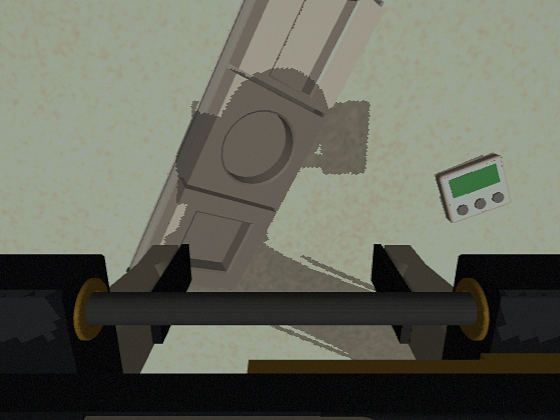

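```bash
python3 - <<'E'
from h import *
m=np.load("w1.npy",allow_pickle=True)[0]
c=(m["K"],m["xyz"],R.from_euler("xyz",m["rotation"],degrees=True).as_matrix(),m)
W=lambda u,v,z: onz("wrist",u,v,z,c)
B=[W(178,184,.0928),W(230,68,.0928)];F=[W(274,210,.0408),W(325,115,.0408)]
cc=sum(B+F)/4; yd=(B[0]-B[1]+F[0]-F[1])[:2]; xd=(B[0]+B[1]-F[0]-F[1])[:2]
print(np.array(B+F).round(4)); print(cc,np.linalg.norm(yd)/2,np.degrees(np.arctan2(*yd[::-1])),np.degrees(np.arctan2(*xd[::-1])),np.linalg.norm(xd)/2)
print("circ",W(257,146.5,.0668))
for n in("top","side"): # back strip line direction, top px
    pass
T=lambda u,v,z: onz("top",50+u/2.5,115+v/2.5,z)
a,b=T(25,270,.075),T(348,22,.075);print("back edge",a,b,np.linalg.norm(a-b),np.degrees(np.arctan2(*(a-b)[:2][::-1])))
# stand center from side: ring segmentation of pocket points on rim plane
E
```

```text
[[0.5704 0.273  0.0928]
 [0.6389 0.1883 0.0928]
 [0.498  0.2132 0.0408]
 [0.5677 0.1276 0.0408]]
[0.56873981 0.20050721 0.0668    ] 0.10964560761740828 129.04511090328896 40.002870150158785 0.09373413242878709
circ [0.56944437 0.19815758 0.0668    ]
back edge [0.50738107 0.36549736 0.075     ] [0.72056468 0.10679164 0.075     ] 0.3352251468983233 129.4898538360399
```

>>> arm_command([
  [[0,0,0,-8,-39,0,1],[0,0,0,-8,-39,0,1],[0,0,0,-8,-39,0,1],[0,0,0,-8,-39,0,1],[0,0,0,-8,-39,0,1],[0,0,0,-8,-39,0,1],[0,0,0,-8,-39,0,1],[0,0,0,-8,-39,0,1]],
])

```text
clock: 1.98
tool_pos: [0.4654, -0.1353, 0.2453]
orientation: [-180.0, -0.0, -23.2]
force: [1.7, -0.8, -0.1]
opening: 0.0877
```

>>> arm_command([
  [[0,0,0,-1,-7,0,1],[0,0,0,-1,-7,0,1],[0,0,0,-1,-7,0,1],[0,0,0,-1,-7,0,1],[0,0,0,-1,-7,0,1]],
])

```text
clock: 2.4
tool_pos: [0.4562, -0.2041, 0.2449]
orientation: [-180.0, 0.0, -23.3]
force: [-0.1, -0.1, 0.2]
opening: 0.0879
```

```bash
python3 - <<'E'
from h import *
o=ctrl.get_obs(); print(o["clock"],o["tool_pos"],o["orientation"],o["joint_pos"].round(1),o["qvel"].round(1))
m=ctrl.camera_model("wrist"); im=ctrl.snapshot("wrist"); cv2.imwrite("pics/w2.png",im); np.save("w2.npy",[m],allow_pickle=True); print(m)
for p in ([.4715,-.186,.05],[.564,-.28,.05]): print(proj("wrist",p))
E
```

```text
2.4 [ 0.45623859 -0.20409605  0.24486287] [-1.79986627e+02  1.53251860e-02 -2.33323485e+01] [ -1.5   3.1 -19.2  -0.  -67.6  68.2] [ 1.1 -0.2  0.1  0.  -0.1  0.2]
{'K': array([[362.02296659,   0.        , 280.87354163],
       [  0.        , 362.02296659, 199.52317698],
       [  0.        ,   0.        ,   1.        ]]), 'xyz': array([ 0.53197789, -0.23665976,  0.40334513]), 'rotation': array([-1.73657982e+01,  6.92246819e-02, -1.13394374e+02])}
[259.02672417 166.0301131 ]
[312.14201828  31.74132411]
```

View pics/w2.png

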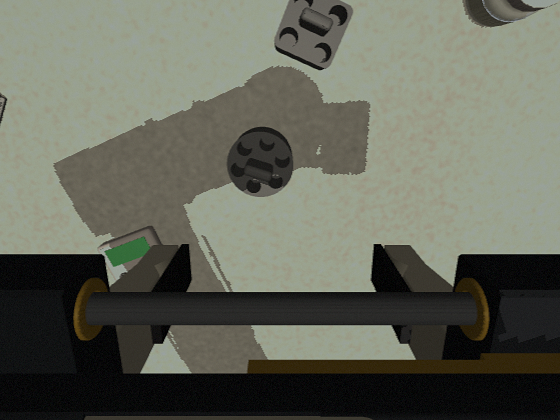

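```bash
python3 - <<'E'
from h import *
im=cv2.imread("pics/w2.png")
a=cv2.resize(im[115:205,215:305],None,fx=4.4,fy=4.4,interpolation=cv2.INTER_CUBIC)
b=cv2.resize(im[0:90,270:360],None,fx=4.4,fy=4.4,interpolation=cv2.INTER_CUBIC)
cv2.imwrite("pics/w2c.png",cv2.convertScaleAbs(np.hstack([a,b]),alpha=2))
E
```

```text
(no output)
```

View pics/w2c.png

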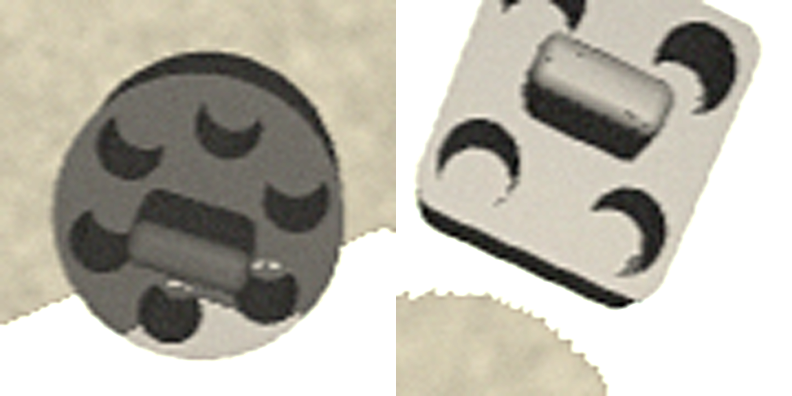

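```bash
python3 - <<'E'
from h import *
m=np.load("w2.npy",allow_pickle=True)[0]
c=(m["K"],m["xyz"],R.from_euler("xyz",m["rotation"],degrees=True).as_matrix(),m)
A=lambda u,v,z: onz("w",215+u/4.4,115+v/4.4,z,c)
B=lambda u,v,z: onz("w",270+(u-396)/4.4,v/4.4,z,c)
ang=lambda a,b: np.degrees(np.arctan2(*(b-a)[:2][::-1]))
print("round body",A(197,216,.05),"tab",A(190,258,.088),ang(A(140,222,.088),A(255,255,.088)),ang(A(130,262,.088),A(240,292,.088)))
print("sq tab",B(601,85,.088),ang(B(550,35,.088),B(672,90,.088)),ang(B(528,80,.088),B(655,135,.088)))
e=[(B(420,205,.05),B(625,303,.05)),(B(640,300,.05),B(760,50,.05))]
print([ang(*x) for x in e],[np.linalg.norm(x[1]-x[0]) for x in e])
# square centre from edges: offset 28mm inward from bottom edge & right edge
(a,b),(p,q)=e
def inward(a,b,s):
    d=(b-a)/np.linalg.norm(b-a); n=np.array([-d[1],d[0],0])*s; return n,d
cen=B(601,85,.088)
n1,_=inward(a,b,1);n2,_=inward(p,q,1)
n1*=np.sign(n1@(cen-a)); n2*=np.sign(n2@(cen-p))
M=np.array([n1[:2],n2[:2]]); print("sq ctr edges",np.linalg.solve(M,[.028+n1@a-n1[2]*0,.028+n2@p]))
t=cv2.imread("pics/top0.png")
E
```

```text
round body [ 0.47284964 -0.18779962  0.05      ] tab [ 0.47188046 -0.18817206  0.088     ] -129.78771437290177 -129.12990702118597
sq tab [ 0.56726812 -0.28224227  0.088     ] -135.30904878691462 -134.70550337889895
[np.float64(-137.30767754335716), np.float64(-48.722052116483866)] [np.float64(0.04673606240064897), np.float64(0.05202100789923684)]
sq ctr edges [ 0.56835049 -0.28085489]
```

>>> arm_command([
  [[0,0,-0.95,1.6,1.65,0,1],[0,0,-0.95,1.6,1.65,0,1],[0,0,-0.95,1.6,1.65,0,1],[0,0,-0.95,1.6,1.65,0,1],[0,0,-0.95,1.6,1.65,0,1],[0,0,-0.95,1.6,1.65,0,1],[0,0,-0.95,1.6,1.65,0,1],[0,0,-0.95,1.6,1.65,0,1]],
])

```text
clock: 3.12
tool_pos: [0.4725, -0.1868, 0.2451]
orientation: [-180.0, 0.0, -78.0]
force: [0.2, 0.0, 1.0]
opening: 0.088
```

>>> arm_command([
  [[0,0,-0.9,0,0,-2,1],[0,0,-0.9,0,0,-4,1],[0,0,-0.9,0,0,-6,1],[0,0,-0.9,0,0,-8,1],[0,0,-0.9,0,0,-10,1],[0,0,-0.9,0,0,-11,1],[0,0,-0.9,0,0,-11,1],[0,0,-0.9,0,0,-11,1]],
])

```text
clock: 3.78
tool_pos: [0.472, -0.187, 0.1343]
orientation: [179.9, -0.1, -129.6]
force: [0.3, -0.7, 0.2]
opening: 0.0875
```

>>> arm_command([
  [[0,0,0,0,0,0,0.7],[0,0,0,0,0,0,0.7]],
])

```text
clock: 3.95
tool_pos: [0.4727, -0.1878, 0.1355]
orientation: [-180.0, 0.0, -129.1]
force: [-0.0, -0.4, -0.3]
opening: 0.0795
```

```bash
python3 - <<'E'
from h import *
o=ctrl.get_obs(); print(o["clock"],o["tool_pos"],o["orientation"],o["joint_pos"].round(1),o["opening"])
cv2.imwrite("pics/w3.png",ctrl.snapshot("wrist"))
E
```

```text
3.95 [ 0.47270405 -0.18775481  0.13554888] [-1.79953589e+02  3.42645891e-02 -1.29056843e+02] [  0.5   9.6 -27.3   0.  -53.  -39.6] 0.0794979932767772
```

View pics/w3.png

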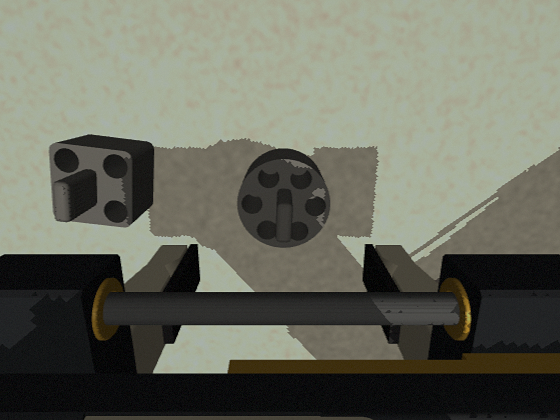

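>>> arm_command([
  [[0,0,0,0,0,-3,0.6],[0,0,0,0,0,-6,0.6],[0,0,0,0,0,-7.9,0.6],[0,0,0,0,0,-7.9,0.6],[0,0,0,0,0,-7.9,0.3],[0,0,0,0,0,-7.9,0],[0,0,0,0,0,-7.9,0],[0,0,0,0,0,-7.9,0]],
])

```text
clock: 4.67
tool_pos: [0.4731, -0.1886, 0.0575]
orientation: [-179.9, 0.1, -129.3]
force: [-0.7, 0.1, -0.0]
opening: 0.0316
```

>>> arm_command([
  [[0,0,0,0,0,0,0],[0,0,0,0,0,0,0],[0,0,0,0,0,0,0],[0,0,0,0,0,0,0],[0,0,0,0,0,0,0],[0,0,0,0,0,0,0]],
])

```text
clock: 5.17
tool_pos: [0.4719, -0.1886, 0.0561]
orientation: [180.0, -0.0, -129.4]
force: [-0.9, 0.4, 2.4]
opening: 0.0098
```

>>> arm_command([
  [[0,0,0,0,0,2,0],[0,0,0,0,0,5,0],[0,0,0,0,0,8,0],[0,0,0,0,0,11,0],[0,0,-0.1,1,3,14,0],[0,0,-0.197,2,6,15,0],[0,0,-0.197,2.5,9,15,0],[0,0,-0.197,3,12,15,0]],
])

```text
clock: 5.83
tool_pos: [0.5027, -0.0673, 0.2071]
orientation: [-180.0, 0.1, -140.7]
force: [0.6, -1.2, -2.7]
opening: 0.0099
```

>>> arm_command([
  [[0,0,0,0.3,3,0,0],[0,0,0,0.6,6,0,0],[0,0,0,1,9,0,0],[0,0,0,1.2,12,0,0],[0,0,0,1.4,15,0,0],[0,0,0,1.6,18,0,0],[0,0,0,1.8,21,0,0],[0,0,0,1.8,23,0,0]],
])

```text
clock: 6.5
tool_pos: [0.5201, 0.1638, 0.2056]
orientation: [180.0, -0.0, -140.6]
force: [0.4, 1.0, -1.7]
opening: 0.0097
```

>>> arm_command([
  [[0.083,-0.101,0,0,0,0,0],[0.166,-0.203,0,0,0,0,0],[0.249,-0.304,0,0,0,0,0],[0.332,-0.405,0,0,0,0,0],[0.332,-0.405,0,0,0,0,0],[0.332,-0.405,0,0,0,0,0],[0.332,-0.405,0,0,0,0,0],[0.332,-0.405,0,0,0,0,0]],
])

```text
clock: 7.17
tool_pos: [0.5208, 0.1619, 0.2067]
orientation: [-180.0, 30.0, -140.6]
force: [0.6, 0.5, -1.2]
opening: 0.01
```

```bash
cat > st.py <<'E'
from h import *
import sys
def state(rimc):
    o=ctrl.get_obs(); Rm=R.from_euler("xyz",o["orientation"],degrees=True)
    a=np.radians(39.3);u=np.array([np.cos(a),np.sin(a),0]);w=np.array([-u[1],u[0],0])
    n=-.5*u+np.array([0,0,np.cos(np.pi/6)])
    # target: tool z=-n, y=along -row.. : x=-(up slope)
    xs=np.cos(np.pi/6)*u+np.array([0,0,.5])
    Rt=np.column_stack([-xs,np.cross(-n,-xs),-n])
    dr=(R.from_matrix(Rt)*Rm.inv()).as_rotvec()
    fin=np.array(rimc)+n*.038; d=o["tool_pos"]-fin
    print("t",o["clock"],"tcp",o["tool_pos"].round(4),"rotvec err",dr.round(3),"above(n)",(d@n).round(4),"up",(d@xs).round(4),"row",(d@w).round(4))
    print("F",o["force"].round(1),"open",round(o["opening"],4),"q",o["joint_pos"].round(0)); return o
E
python3 - <<'E'
from st import *
state([.566,.198,.0668])
for n in ("side","top"): cv2.imwrite(f"pics/{n}1.png",ctrl.snapshot(n))
s=cv2.imread("pics/side1.png")[170:390,130:330]; t=cv2.imread("pics/top1.png")[110:275,40:240]
cv2.imwrite("pics/c4.png",np.hstack([cv2.resize(s,(400,440)),cv2.resize(t,(400,440))]))
E
```

```text
t 7.1667 tcp [0.5208 0.1619 0.2067] rotvec err [ 0.001  0.    -0.001] above(n) 0.112 up 0.0199 row 0.0007
F [ 0.6  0.5 -1.2] open 0.01 q [ 37.  -5. -39.  -3. -27. -86.]
```

View pics/c4.png

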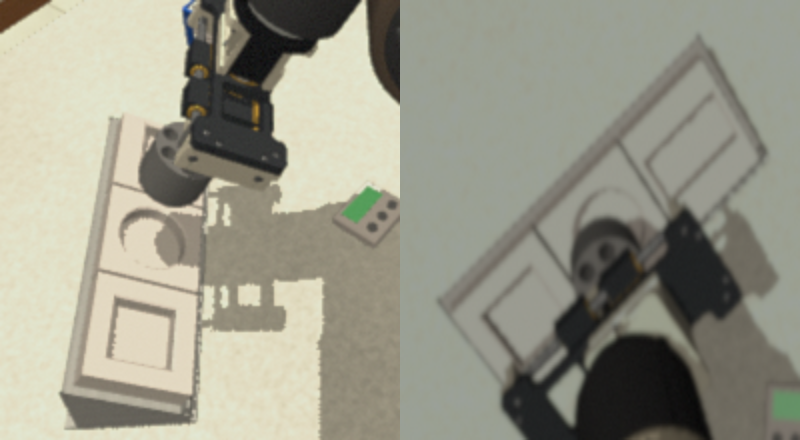

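>>> arm_command([
  [[0,0,0,0.5,0.4,-2,0],[0,0,0,1,0.8,-4,0],[0,0,0,1.5,1.2,-6,0],[0,0,0,2,1.5,-8,0],[0,0,0,2.1,1.65,-8.6,0],[0,0,0,2.1,1.65,-8.6,0],[0,0,0,2.1,1.65,-8.6,0]],
])

```text
clock: 7.85
tool_pos: [0.5414, 0.1782, 0.12]
orientation: [-180.0, 29.9, -140.6]
force: [0.4, -0.0, -1.0]
opening: 0.0098
```

```bash
python3 - <<'E'
from st import *
state([.566,.198,.0668])
s=ctrl.snapshot("side"); cv2.imwrite("pics/side2.png",s)
w=ctrl.snapshot("wrist"); cv2.imwrite("pics/wr2.png",w)
cv2.imwrite("pics/c5.png",np.hstack([cv2.resize(s[200:350,155:255],(380,570),interpolation=cv2.INTER_CUBIC),cv2.resize(w[0:300,130:430],(420,570))]))
E
```

```text
t 7.85 tcp [0.5414 0.1782 0.12  ] rotvec err [ 0.001 -0.001 -0.001] above(n) 0.0239 up -0.0008 row 0.0003
F [ 0.4 -0.  -1. ] open 0.0098 q [ 37.   5. -42.  -5. -13. -83.]
```

View pics/c5.png

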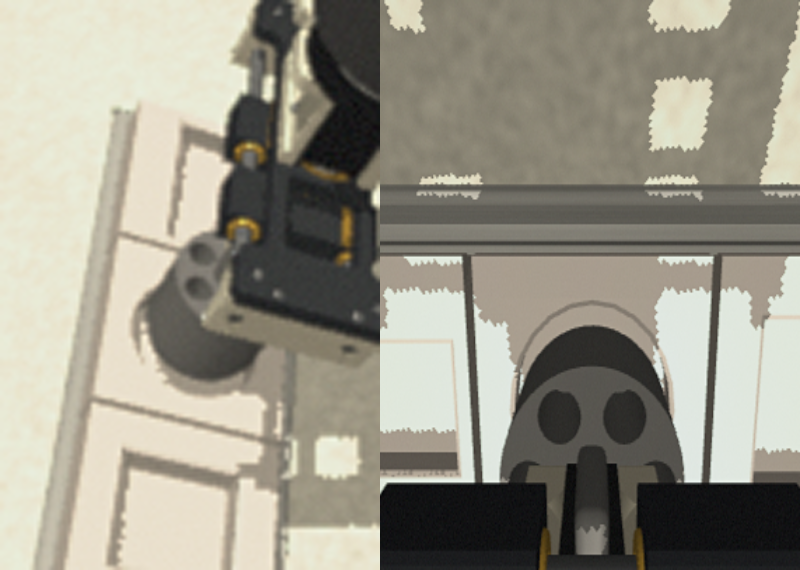

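```bash
python3 - <<'E'
from st import *
rc=np.array([.566,.198,.0668]); o=state(rc)
a=np.radians(39.3);u=np.array([np.cos(a),np.sin(a),0]);w=np.array([-u[1],u[0],0]);n=-.5*u+np.array([0,0,np.cos(np.pi/6)]);xs=np.cos(np.pi/6)*u+np.array([0,0,.5])
c=cam("wrist")
def onplane(px,P):
    p,d=ray("w",*px,c); X=p+d*((P-p)@n)/(d@n); return X
X=onplane((281.4,158.4),rc); print("rim front: up",(X-rc)@xs,"row",(X-rc)@w)
for x,y in ((467,255),(480,480),(717,255),(705,480)):
    X=onplane((130+(x-380)/1.4,y/1.9),rc); print("div up,row",(X-rc)@xs,(X-rc)@w)
und=o["tool_pos"]-n*.0563
for r,h in((.031,0),(.033,.005),(.033,.05)): print("pred adapter",proj("w",und-xs*r+n*h,c))
print("pred rim",proj("w",rc-xs*.036,c))
cs=cam("side")
for nm,P in (("rim back",rc+xs*.036),("und back",und+xs*.031),("und5",und+xs*.033+n*.005),("rim row+",rc+w*.036),("und row+",und+w*.033+n*.005)): 
    q=proj("side",P,cs); print(nm,"crop",((q-[155,200])*3.8).round(1))
E
```

```text
t 7.95 tcp [0.5416 0.1783 0.1213] rotvec err [-0.001  0.001 -0.001] above(n) 0.0249 up 0.0001 row 0.0003
F [ 0.2 -0.7 -1.8] open 0.0099 q [ 37.   4. -42.  -5. -13. -83.]
rim front: up -0.03739496598242816 row -0.0007427686780767169
div up,row -0.05221495754564841 -0.05474755977882244
div up,row 0.02652447960379688 -0.054321758708213076
div up,row -0.05220171578614774 0.05329492550287465
div up,row 0.026550610226294978 0.05340776088586365
pred adapter [283.06692454 170.99975989]
pred adapter [283.12459176 169.59374667]
pred adapter [283.72216844 190.68750624]
pred rim [282.60016405 160.62824556]
rim back crop [127.8 316.5]
und back crop [140.7 312.7]
und5 crop [140.4 306.7]
rim row+ crop [184.3 389.2]
und row+ crop [192.7 373.7]
```

>>> arm_command([
  [[0,0,0,-0.07,-0.12,-0.08,0],[0,0,0,0.13,0.04,-0.5,0],[0,0,0,0.32,0.2,-0.95,0],[0,0,0,0.52,0.36,-1.38,0],[0,0,0,0.7,0.5,-1.8,0],[0,0,0,0.77,0.57,-1.96,0],[0,0,0,0.77,0.57,-1.96,0],[0,0,0,0.77,0.57,-1.96,0]],
])

```text
clock: 8.62
tool_pos: [0.5487, 0.1836, 0.1001]
orientation: [-180.0, 30.0, -140.6]
force: [-0.0, 0.0, -1.8]
opening: 0.0099
```

```bash
python3 -c "
from st import *
state([.566,.198,.0668])"
```

```text
t 8.6167 tcp [0.5487 0.1836 0.1001] rotvec err [ 0.    -0.    -0.001] above(n) 0.0021 up -0.0028 row -0.0002
F [-0.   0.  -1.8] open 0.0099 q [ 37.   7. -42.  -7. -11. -81.]
```

>>> arm_command([
  [[0,0,0,0.04,0.03,-0.09,0],[0,0,0,0.08,0.06,-0.17,0],[0,0,0,0.08,0.06,-0.17,0],[0,0,0,0.08,0.06,-0.17,0]],
])

```text
clock: 8.95
tool_pos: [0.5493, 0.184, 0.0992]
orientation: [180.0, 30.0, -140.7]
force: [-4.8, -2.3, 5.0]
opening: 0.01
```

>>> arm_command([
  [[0,0,0,0.04,0.03,-0.09,0],[0,0,0,0.04,0.03,-0.09,0],[0,0,0,0.04,0.03,-0.09,0]],
])

```text
clock: 9.2
tool_pos: [0.5493, 0.1841, 0.0991]
orientation: [180.0, 30.1, -140.7]
force: [-14.5, -6.0, 18.6]
opening: 0.0098
```

```bash
python3 -c "
from st import *
state([.566,.198,.0668])"
```

```text
t 9.2 tcp [0.5493 0.1841 0.0991] rotvec err [-0.001  0.001 -0.001] above(n) 0.0008 up -0.0026 row -0.0002
F [-14.5  -6.   18.6] open 0.0098 q [ 37.   8. -42.  -7. -10. -81.]
```

>>> arm_command([
  [[0,0,0,-0.04,-0.03,0.09,0],[0,0,0,-0.04,-0.03,0.09,0.5],[0,0,0,-0.04,-0.03,0.09,0.5],[0,0,0,-0.04,-0.03,0.09,0.5],[0,0,0,-0.04,-0.03,0.09,0.5],[0,0,0,-0.04,-0.03,0.09,0.5]],
])

```text
clock: 9.7
tool_pos: [0.5497, 0.1843, 0.0987]
orientation: [-180.0, 30.0, -140.6]
force: [-0.1, -0.7, -0.3]
opening: 0.0375
```

>>> arm_command([
  [[0,0,0,-0.4,-0.3,0.87,0.5],[0,0,0,-1.2,-0.95,2.6,0.5],[0,0,0,-2.3,-1.9,5.2,0.5],[0,0,0,-3.5,-2.85,7.8,0.5],[0,0,0,-4.5,-3.7,10.2,0.5],[0,0,0,-5,-4,11.2,0.5],[0,0,0,-5,-4,11.2,0.5]],
])

```text
clock: 10.28
tool_pos: [0.4996, 0.1439, 0.2149]
orientation: [-179.9, 30.4, -140.6]
force: [-0.5, -0.3, 0.2]
opening: 0.0437
```

```bash
python3 - <<'E'
from st import *
state([.566,.198,.0668])
s=ctrl.snapshot("side"); w=ctrl.snapshot("wrist")
cv2.imwrite("pics/c6.png",np.hstack([cv2.resize(s[200:350,155:255],(380,570),interpolation=cv2.INTER_CUBIC),cv2.resize(w[0:300,130:430],(420,570))]))
E
```

```text
t 10.2833 tcp [0.4996 0.1439 0.2149] rotvec err [-0.003  0.005 -0.001] above(n) 0.1331 up -0.0001 row 0.0002
F [-0.5 -0.3  0.2] open 0.0437 q [ 37.  -9. -41.  -3. -28. -85.]
```

View pics/c6.png

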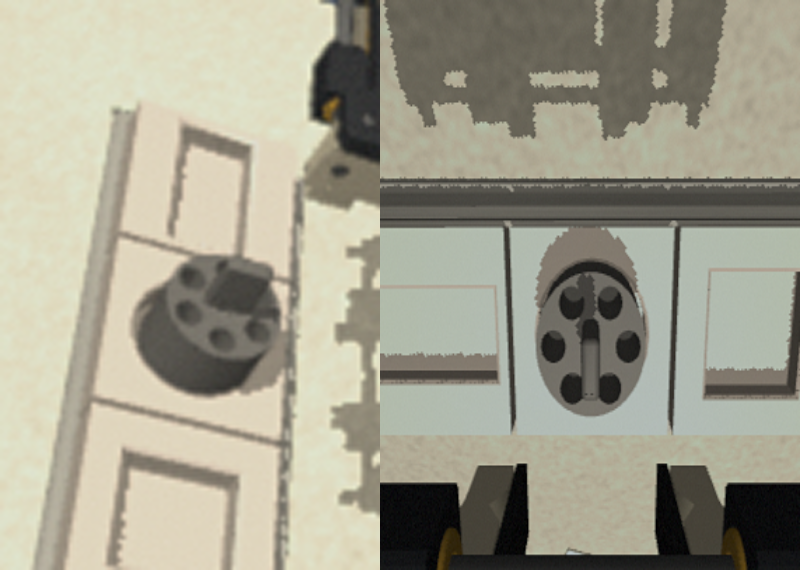

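>>> arm_command([
  [[-0.083,0.101,0,0,-1,1,1],[-0.166,0.203,0,0.5,-4,1,1],[-0.249,0.304,0,1,-7,1,1],[-0.332,0.405,0,1.5,-10,1,1],[-0.332,0.405,0,2,-13.5,1,1],[-0.332,0.405,0,2.5,-17,1,1],[-0.332,0.405,0,3,-20.5,1,1],[-0.332,0.405,0,3.5,-24,0,1]],
])

```text
clock: 11.05
tool_pos: [0.5356, -0.0973, 0.2102]
orientation: [-180.0, -0.0, -140.6]
force: [1.7, 0.7, 0.9]
opening: 0.0862
```

>>> arm_command([
  [[0,0,0.05,0.5,-3.5,0,0.8],[0,0,0.098,1.1,-7,0,0.8],[0,0,0.098,1.7,-10.5,0,0.7],[0,0,0.098,2.2,-14,0,0.7],[0,0,0.098,2.8,-17,-2,0.7],[0,0,0.098,3.2,-18.5,-5,0.7],[0,0,0.098,3.2,-18.5,-7,0.7],[0,0,0.098,3.2,-18.5,-7,0.7]],
])

```text
clock: 11.72
tool_pos: [0.563, -0.2809, 0.1335]
orientation: [179.4, -0.3, -135.2]
force: [-0.7, 0.8, -1.2]
opening: 0.0611
```

>>> arm_command([
  [[0,0,0,0,0,0,0.7],[0,0,0,0,0,0,0.7]],
])

```text
clock: 11.88
tool_pos: [0.5671, -0.2806, 0.1412]
orientation: [-180.0, -0.0, -135.0]
force: [-0.1, -1.0, 0.5]
opening: 0.0615
```

```bash
python3 - <<'E'
from st import *
o=state([.4969,.2804,.066]); print(o["orientation"])
w=ctrl.snapshot("wrist"); cv2.imwrite("pics/w7.png",w); np.save("w7.npy",[ctrl.camera_model("wrist")],allow_pickle=True)
E
```

```text
t 11.8833 tcp [ 0.5671 -0.2806  0.1412] rotvec err [ 0.352 -0.389 -0.097] above(n) 0.1776 up -0.2231 row -0.4786
F [-0.1 -1.   0.5] open 0.0615 q [ -9.  20. -11.   0. -58. -36.]
[-1.79987558e+02 -3.13183737e-02 -1.34982357e+02]
```

View pics/w7.png

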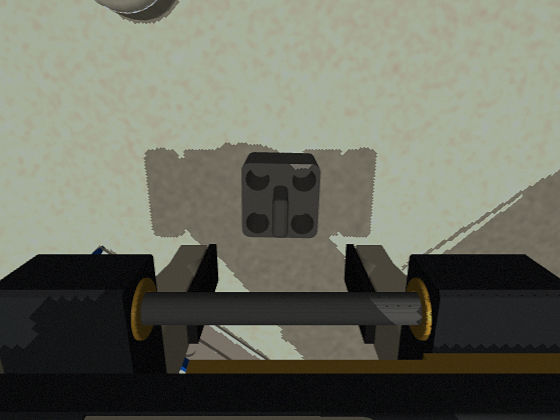

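>>> arm_command([
  [[0,0,0,0,-0.05,-3,0.6],[0,0,0,0,-0.05,-6,0.5],[0,0,0,0,-0.05,-8,0.5],[0,0,0,0,-0.05,-8.5,0.5],[0,0,0,0,-0.05,-8.5,0.2],[0,0,0,0,-0.05,-8.5,0],[0,0,0,0,-0.05,-8.5,0],[0,0,0,0,-0.05,-8.5,0]],
])

```text
clock: 12.6
tool_pos: [0.5678, -0.2815, 0.0578]
orientation: [-179.8, 0.1, -135.0]
force: [0.1, -0.2, 0.6]
opening: 0.0228
```

>>> arm_command([
  [[0,0,0,0,0,0,0],[0,0,0,0,0,0,0],[0,0,0,0,0,0,0],[0,0,0,0,0,0,0],[0,0,0,0,0,0,0]],
])

```text
clock: 13.02
tool_pos: [0.5671, -0.2815, 0.0567]
orientation: [-179.9, 0.0, -135.0]
force: [-1.1, 1.1, 5.3]
opening: 0.0101
```

>>> arm_command([
  [[0,0,0,0,0,2,0],[0,0,0,0,0,5,0],[0,0,0,0,0,8.5,0],[0,0,0,0,0,12,0],[0,0,0,-0.7,3,15,0],[0,0,-0.05,-1.5,6,17,0],[0,0,-0.0995,-2.4,9.5,17.5,0],[0,0,-0.0995,-3.3,13,17.5,0]],
])

```text
clock: 13.68
tool_pos: [0.5338, -0.1504, 0.2328]
orientation: [-179.9, 0.2, -141.0]
force: [1.5, 1.1, -1.8]
opening: 0.0095
```

>>> arm_command([
  [[0,0,0,-0.9,3.5,0,0],[0,0,0,-1.8,7,0,0],[0,0,0,-2.6,10.5,0,0],[0,0,0,-3.4,14,0,0],[0,0,0,-4.2,17.5,0,0],[0,0,0,-5,21,0,0],[0,0,0,-5.8,24.5,0,0],[0,0,0,-6.6,28,0,0]],
])

```text
clock: 14.35
tool_pos: [0.4665, 0.1301, 0.2307]
orientation: [180.0, 0.0, -140.7]
force: [1.3, 0.2, -1.3]
opening: 0.01
```

>>> arm_command([
  [[0,0,0,-0.9,3.5,0,0],[0,0,0,-1.8,7,0,0],[0,0,0,-2.5,10.5,0,0],[0.083,-0.101,0,-2.5,10.9,0,0],[0.166,-0.203,0,-2.5,10.9,0,0],[0.249,-0.304,0,-2.5,10.9,0,0],[0.332,-0.405,0,-2.5,10.9,0,0],[0.332,-0.405,0,-2.5,10.9,0,0]],
])

```text
clock: 15.02
tool_pos: [0.437, 0.2322, 0.2244]
orientation: [179.9, 29.9, -140.7]
force: [-1.1, -2.4, -2.4]
opening: 0.0097
```

>>> arm_command([
  [[0,0,0,0,0,0,0],[0,0,0,0,0,0,0]],
])

```text
clock: 15.18
tool_pos: [0.4421, 0.237, 0.2309]
orientation: [180.0, 30.0, -140.7]
force: [1.0, 1.1, -0.8]
opening: 0.0099
```

```bash
python3 -c "
from st import *
state([.4969,.2804,.066])"
```

```text
t 15.1833 tcp [0.4421 0.237  0.2309] rotvec err [-0. -0. -0.] above(n) 0.1398 up 0.022 row 0.0012
F [ 1.   1.1 -0.8] open 0.0099 q [  56.  -14.  -51.   19.  -26. -122.]
```

>>> arm_command([
  [[0,0,0,0.6,0.45,-2,0],[0,0,0,1.2,0.9,-4.5,0],[0,0,0,1.9,1.4,-7,0],[0,0,0,2.5,1.9,-9.2,0],[0,0,0,2.85,2.2,-10.6,0],[0,0,0,2.85,2.2,-10.6,0],[0,0,0,2.85,2.2,-10.6,0],[0,0,0,2.85,2.2,-10.6,0]],
])

```text
clock: 15.85
tool_pos: [0.4791, 0.2565, 0.1375]
orientation: [178.8, 28.9, -140.8]
force: [-0.5, -0.8, -1.3]
opening: 0.0097
```

```bash
python3 - <<'E'
from st import *
rc=np.array([.4969,.2804,.066]);o=state(rc)
c=cam("wrist"); s=ctrl.snapshot("side"); w=ctrl.snapshot("wrist")
cv2.imwrite("pics/c8.png",np.hstack([cv2.resize(s[240:390,155:255],(380,570),interpolation=cv2.INTER_CUBIC),cv2.resize(w[0:300,130:430],(420,570))]))
a=np.radians(39.3);u=np.array([np.cos(a),np.sin(a),0]);w_=np.array([-u[1],u[0],0]);n=-.5*u+np.array([0,0,np.cos(np.pi/6)]);xs=np.cos(np.pi/6)*u+np.array([0,0,.5])
und=o["tool_pos"]-n*.0565
f=lambda P:((proj("w",P,c)-[130,0])*[1.4,1.9]+[380,0]).round(1)
print("pocket front corners",[f(rc-xs*.031+s_*w_*.031) for s_ in(-1,1)],"block front",[f(rc-xs*.052+s_*w_*.052) for s_ in(-1,1)])
print("adapter front",[f(und-xs*.028+n*.005+s_*w_*.028) for s_ in(-1,1)],[f(und-xs*.026+s_*w_*.026) for s_ in(-1,1)])
X=lambda y:(y)/1.9
print("px/mm up",(f(rc-xs*.031)-f(rc-xs*.030))[1],(f(und-xs*.028+n*.005)-f(und-xs*.027+n*.005))[1])
E
```

```text
t 15.85 tcp [0.4791 0.2565 0.1375] rotvec err [-0.002 -0.026 -0.009] above(n) 0.0383 up 0.0107 row -0.0072
F [-0.5 -0.8 -1.3] open 0.0097 q [  47.   -1.  -58.   34.   -5. -131.]
pocket front corners [array([539.5, 285.7]), array([672.3, 284.7])] block front [array([491.7, 223.3]), array([720.1, 222.1])]
adapter front [array([526.1, 341.3]), array([657.2, 340. ])] [array([532. , 343.8]), array([650.9, 342.6])]
px/mm up -2.900000000000034 -3.099999999999966
```

View pics/c8.png

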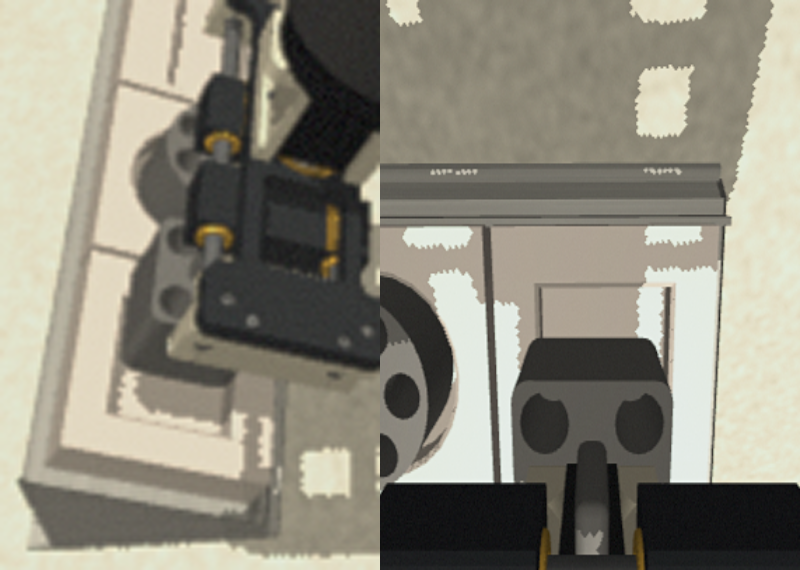

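>>> arm_command([
  [[0,0,0,0,0,0,0],[0,0,0,0,0,0,0],[0,0,0,0,0,0,0]],
])

```text
clock: 16.2
tool_pos: [0.478, 0.2563, 0.1375]
orientation: [178.8, 28.9, -140.7]
force: [0.1, 0.5, -2.0]
opening: 0.0098
```

```bash
python3 -c "
from st import *
state([.4969,.2804,.066])"
```

```text
t 16.2 tcp [0.478  0.2563 0.1375] rotvec err [-0.002 -0.026 -0.01 ] above(n) 0.0388 up 0.0099 row -0.0067
F [ 0.1  0.5 -2. ] open 0.0098 q [  47.   -1.  -58.   34.   -5. -131.]
```

```bash
cat > kin.py <<'E'
from h import *
from scipy.optimize import least_squares
o=ctrl.get_obs()
D=[([83.14,20.588,.639,-.018,-70.138,-16.507],[.26753,.61922,.22571],[179.9,0,-23.37]),
([39.3,9.7,-11.7,0,-68.7,27.1],[.5338,.189,.2446],[180,0,-23.6]),
([-1.5,3.1,-19.2,0,-67.6,68.2],[.4562,-.2041,.2449],[180,0,-23.3]),
([.5,9.6,-27.3,0,-53,-39.6],[.4727,-.1878,.1355],[180,0,-129.06]),
([37,-5,-39,-3,-27,-86],[.5208,.1619,.2067],[-180,30,-140.6]),
([37,5,-42,-5,-13,-83],[.5414,.1782,.12],[-180,29.9,-140.6]),
([37,7,-42,-7,-11,-81],[.5487,.1836,.1001],[-180,30,-140.6]),
([37,-9,-41,-3,-28,-85],[.4996,.1439,.2149],[-180,30.2,-140.6]),
([-9,20,-11,0,-58,-36],[.5671,-.2806,.1412],[180,0,-135]),
([56,-14,-51,19,-26,-122],[.4421,.237,.2309],[180,30,-140.7]),
(list(o["joint_pos"]),list(o["tool_pos"]),list(o["orientation"]))]
rx=lambda a:R.from_euler("x",a,degrees=True); ry=lambda a:R.from_euler("y",a,degrees=True); rz=lambda a:R.from_euler("z",a,degrees=True)
def fk(p,q):
    a1,d1,L2,a3,F,T,lat,s4,s6,o6=p[:6].tolist()+[p[6],SG[0],SG[1],p[7]]
    r1=rz(q[0]); r2=r1*ry(q[1]); r3=r2*ry(-q[2]); r4=r3*rx(s4*q[3]); r5=r4*ry(-q[4]); r6=r5*rx(s6*q[5]+o6)
    pos=r1.apply([a1,lat,d1])+r2.apply([0,0,L2])+r3.apply([F,0,a3])+r5.apply([T,0,0])
    # tool z = flange x
    Rt=r6*R.from_matrix(np.array([[0,0,1],[0,1,0],[-1,0,0]],float))
    return pos,Rt
def res(p):
    e=[]
    for i,(q,x,r) in enumerate(D):
        pos,Rt=fk(p,q); wgt=1 if i in(0,1,2,3,10) else .15
        e+=list(wgt*(pos-x)*1000); e+=list(wgt*3*np.degrees((Rt*R.from_euler("xyz",r,degrees=True).inv()).as_rotvec()))
    return e
best=None
for SG in((1,1),(1,-1),(-1,1),(-1,-1)):
  for o6 in(0,90,180,270):
    f=least_squares(res,[.0,.35,.35,.0,.35,.25,-.19,o6])
    if best is None or f.cost<best[0]: best=(f.cost,SG,f.x)
c,SG,P=best
lo=np.array([-176,-82,-58.28,-173.87,-174.79,-173.66]);hi=np.array([176,121.7,71.7,95.5,-.11,173.6])
def ik(pos,Rt,q0,lim=False):
    g=lambda q:(lambda a:np.r_[(a[0]-pos)*1000,np.degrees((Rt*a[1].inv()).as_rotvec())*5])(fk(P,q))
    f=least_squares(g,np.clip(q0,lo+.1,hi-.1) if lim else q0,bounds=(lo,hi) if lim else (-np.inf,np.inf)); return f.x,f.cost
E
python3 - <<'E'
from kin import *
print("cost",c,SG,P.round(4)); print("pos resid mm",[ (np.linalg.norm(fk(P,q)[0]-x)*1000).round(1) for q,x,r in D])
a=np.radians(39.3);u=np.array([np.cos(a),np.sin(a),0]);w=np.array([-u[1],u[0],0]);n=-.5*u+np.array([0,0,np.cos(np.pi/6)]);xs=np.cos(np.pi/6)*u+np.array([0,0,.5])
rc=np.array([.4969,.2804,.066]); fin=rc+n*.038; und=rc-n*.018
q0=o["joint_pos"]; print(q0.round(2))
for phi in(0,5,10,15,20):
    t=np.radians(30-phi); nn=-np.sin(t)*u+np.array([0,0,np.cos(t)]); xx=np.cos(t)*u+np.array([0,0,np.sin(t)])
    Rt=R.from_matrix(np.column_stack([-xx,np.cross(-nn,-xx),-nn]))
    for h in (0,.03,.1):
        tcp=und+n*(.0755+h)-nn*.019
        q,cst=ik(tcp,Rt,q0); print(phi,h,q.round(1),round(cst,2))
E
```

```text
cost 1227.9596023110241 (-1, -1) [ 7.58000e-02  2.83800e-01  5.96000e-01 -4.70000e-03  3.82900e-01
  4.86400e-01 -1.84500e-01 -9.00108e+01]
pos resid mm [np.float64(9.9), np.float64(8.7), np.float64(7.9), np.float64(19.4), np.float64(68.1), np.float64(104.4), np.float64(110.9), np.float64(70.5), np.float64(18.4), np.float64(38.5), np.float64(32.6)]
[  47.18   -0.96  -58.21   33.88   -4.68 -130.7 ]
0 0 [  57.1    4.1  -64.2  128.9  -11.3 -234.9] 0.0
0 0.03 [  58.2   -2.7  -62.2   79.2   -9.5 -185.6] 0.0
0 0.1 [  61.4  -17.   -56.4   26.6  -24.8 -133.8] 0.0
5 0 [  54.9    4.1  -57.4   56.8   -7.8 -160.7] 0.0
5 0.03 [  55.7   -1.4  -55.8   31.2  -13.4 -135.5] 0.0
5 0.1 [  58.1  -13.3  -51.    16.1  -29.5 -121.2] 0.0
10 0 [  53.2    5.4  -51.1   18.8  -14.7 -121.3] 0.0
10 0.03 [  53.8    0.7  -49.9   14.1  -20.6 -116.9] 0.0
10 0.1 [  55.6   -9.6  -45.7    9.6  -34.9 -113.3] 0.0
15 0 [  51.8    7.5  -45.2    8.3  -22.9 -109.7] 0.0
15 0.03 [  52.3    3.3  -44.2    7.1  -28.  -108.8] 0.0
15 0.1 [  53.7   -5.8  -40.7    5.6  -40.7 -108.2] 0.0
20 0 [  50.6   10.   -39.5    3.8  -30.7 -104.4] 0.0
20 0.03 [  51.     6.3  -38.7    3.5  -35.3 -104.4] 0.0
20 0.1 [  52.1   -2.   -35.8    3.   -46.5 -104.7] 0.0
```

>>> arm_command([
  [[0,0,0,-0.7,-0.4,2,0],[0,0,0,-1.5,-0.8,4,0],[0,0,0,-2.3,-1.3,6.5,0],[0,-0.013,-0.005,-3,-1.7,9,0],[-0.002,-0.026,-0.01,-3.6,-2,10,0],[-0.002,-0.026,-0.01,-3.6,-2,10,0]],
])

```text
clock: 16.7
tool_pos: [0.4417, 0.2365, 0.2401]
orientation: [179.9, 30.3, -140.7]
force: [-0.2, -0.5, -1.9]
opening: 0.0096
```

>>> arm_command([
  [[-0.083,0.101,0,0,0,0,0],[-0.166,0.203,0,0,-0.5,0,0],[-0.249,0.304,0,0.5,-3,0,0],[-0.332,0.405,0,0.9,-6.5,0,0],[-0.332,0.405,0,1.2,-10,0,0],[-0.332,0.405,0,1.5,-13.5,0,0],[-0.332,0.405,0,1.8,-17,0,0],[-0.332,0.405,0,2,-20.5,0,0]],
])

```text
clock: 17.37
tool_pos: [0.4621, 0.0298, 0.2353]
orientation: [179.9, -0.1, -140.7]
force: [1.1, -0.5, -1.1]
opening: 0.0099
```

>>> arm_command([
  [[0,0,0,0.3,-3.5,0,0],[0,0,0,0.5,-7,0,0],[0,0,0,0.7,-10.5,0,0],[0,0,0,0.8,-14,-1.5,0],[0,0,0,0.9,-17.5,-4,0],[0,0,0,1,-20,-7,0],[0,0,0,1,-21,-9,0],[0,0,0,1,-21,-9,0]],
])

```text
clock: 18.03
tool_pos: [0.4687, -0.1806, 0.1412]
orientation: [179.6, -0.4, -140.9]
force: [-0.4, 0.5, -1.0]
opening: 0.0098
```

>>> arm_command([
  [[0,0,0,0,0,0,0],[0,0,0,0,0,0,0]],
])

```text
clock: 18.2
tool_pos: [0.4727, -0.1788, 0.1471]
orientation: [-180.0, -0.0, -140.7]
force: [0.2, -0.2, -0.9]
opening: 0.0096
```

>>> arm_command([
  [[0,0,0,0,0,-2.5,0],[0,0,0,0,0,-5,0],[0,0,0,0,0,-7,0],[0,0,0,0,0,-8.2,0],[0,0,0,0,0,-8.7,0],[0,0,0,0,0,-9,0],[0,0,0,0,0,-9,0],[0,0,0,0,0,-9,0]],
])

```text
clock: 18.87
tool_pos: [0.4732, -0.1787, 0.0579]
orientation: [-179.9, 0.0, -140.7]
force: [0.2, -1.1, -1.0]
opening: 0.01
```

>>> arm_command([
  [[0,0,0,0,0,-0.05,0],[0,0,0,0,0,-0.1,0],[0,0,0,0,0,-0.1,0]],
])

```text
clock: 19.12
tool_pos: [0.4729, -0.179, 0.0567]
orientation: [-179.9, 0.0, -140.7]
force: [-1.3, 2.0, 5.0]
opening: 0.0101
```

>>> arm_command([
  [[0,0,0,0,0,0,0.45],[0,0,0,0,0,0,0.45],[0,0,0,0,0,0,0.45],[0,0,0,0,0,0,0.45],[-0.055,0.068,0,-0.13,-0.1,0.1,0.45],[-0.11,0.135,0,-0.26,-0.2,0.15,0.45],[-0.166,0.203,0,-0.38,-0.31,0.17,0.45],[-0.166,0.203,0,-0.38,-0.31,0.17,0.45]],
])

```text
clock: 19.78
tool_pos: [0.4698, -0.1816, 0.0568]
orientation: [-180.0, -15.4, -140.6]
force: [0.9, -0.2, -0.0]
opening: 0.0397
```

>>> arm_command([
  [[0,0,0,0,0,0,0.45],[0,0,0,0,0,0,0],[0,0,0,0,0,0,0],[0,0,0,0,0,0,0],[0,0,0,0,0,0,0],[0,0,0,0,0,0,0],[0,0,0,0,0,0,0],[0,0,0,0,0,0,0]],
])

```text
clock: 20.45
tool_pos: [0.4682, -0.1823, 0.0576]
orientation: [-180.0, -15.1, -140.7]
force: [1.1, -0.4, 1.1]
opening: 0.01
```

```bash
python3 - <<'E'
from h import *
o=ctrl.get_obs(); print(o["clock"],o["tool_pos"],o["orientation"],o["opening"],o["force"].round(1),o["joint_pos"].round(1))
E
```

```text
20.45 [ 0.46823029 -0.18227829  0.05761301] [-179.97735122  -15.07204031 -140.7313155 ] 0.010027745652373526 [ 1.1 -0.4  1.1] [  7.4  20.2 -31.   10.1 -52.  -65.2]
```

>>> arm_command([
  [[0,0,0,0,0,2,0],[0,0,0,0,0,5,0],[0,0,0,0,0,8.5,0],[0,0,0,0,0,12,0],[0,0,0,-0.2,3,15,0],[0,0,0,-0.4,6,17,0],[0,0,0,-0.6,9.5,17.5,0],[0,0,0,-0.8,13,17.5,0]],
])

```text
clock: 21.12
tool_pos: [0.4607, -0.0508, 0.2345]
orientation: [-179.9, -14.9, -140.8]
force: [0.9, 0.7, -1.3]
opening: 0.0097
```

>>> arm_command([
  [[0,0,0,-0.3,3.5,0,0],[0,0,0,-0.6,7,0,0],[0,0,0,-0.9,10.5,0,0],[0,0,0,-1.2,14,0,0],[0,0,0,-1.5,17.5,0,0],[0,0,0,-1.8,21,0,0],[0,0,0,-2,24.5,0,0],[0,0,0,-2.1,28,0,0]],
])

```text
clock: 21.78
tool_pos: [0.4385, 0.2296, 0.2324]
orientation: [180.0, -15.1, -140.7]
force: [1.7, 0.1, -1.1]
opening: 0.0098
```

>>> arm_command([
  [[0.083,-0.101,0,0,0.6,0,0],[0.166,-0.203,0,0,0.6,0,0],[0.249,-0.304,0,0,0.6,0,0],[0.332,-0.405,0,0,0.6,0,0],[0.332,-0.405,0,0,0.6,0,0],[0.332,-0.405,0,0,0.6,0,0]],
])

```text
clock: 22.28
tool_pos: [0.437, 0.2317, 0.232]
orientation: [179.9, 15.0, -140.7]
force: [-0.7, 0.1, -1.1]
opening: 0.0099
```

```bash
cat > st2.py <<'E'
from h import *
a=np.radians(39.3);u=np.array([np.cos(a),np.sin(a),0]);w=np.array([-u[1],u[0],0]);n=-.5*u+np.array([0,0,np.cos(np.pi/6)]);xs=np.cos(np.pi/6)*u+np.array([0,0,.5])
rc=np.array([.4969,.2804,.066]); fin=rc+n*.0395-xs*.0052
t=np.radians(15);nn=-np.sin(t)*u+np.array([0,0,np.cos(t)]);xx=np.cos(t)*u+np.array([0,0,np.sin(t)])
Rt=R.from_matrix(np.column_stack([-xx,np.cross(-nn,-xx),-nn]))
def state():
    o=ctrl.get_obs(); d=o["tool_pos"]-fin; F=o["force"]
    print("t",o["clock"],"tcp",o["tool_pos"].round(4),"roterr",(Rt*R.from_euler("xyz",o["orientation"],degrees=True).inv()).as_rotvec().round(3),"n,up,row mm",(1000*np.array([d@n,d@xs,d@w])).round(1))
    print("F n,up,row",np.array([F@n,F@xs,F@w]).round(1),"open",round(o["opening"],4),"q",o["joint_pos"].round(0)); return o
E
python3 -c "
from st2 import *
state(); print(fin)"
```

```text
t 22.2833 tcp [0.437  0.2317 0.232 ] roterr [-0.001 -0.001 -0.   ] n,up,row mm [142.8  21.4   0.2]
F n,up,row [-0.7 -0.9  0.5] open 0.0099 q [  54.   -7.  -34.    5.  -48. -107.]
[0.4781318 0.2650384 0.097608 ]
```

>>> arm_command([
  [[0,0,0,0.6,0.5,-2.2,0],[0,0,0,1.3,1,-4.7,0],[0,0,0,2,1.6,-7.2,0],[0,0,0,2.6,2.1,-9.5,0],[0,0,0,3.1,2.5,-11.2,0],[0,0,0,3.1,2.5,-11.2,0],[0,0,0,3.1,2.5,-11.2,0]],
])

```text
clock: 22.87
tool_pos: [0.4704, 0.2587, 0.1195]
orientation: [-180.0, 14.7, -140.7]
force: [1.2, -1.2, -0.0]
opening: 0.0101
```

```bash
python3 - <<'E'
from st2 import *
o=state(); c=cam("wrist"); s=ctrl.snapshot("side"); W=ctrl.snapshot("wrist")
cv2.imwrite("pics/c9.png",np.hstack([cv2.resize(s[240:390,155:255],(380,570),interpolation=cv2.INTER_CUBIC),cv2.resize(W[0:300,130:430],(420,570))]))
und=o["tool_pos"]-n*.0575+xs*.0052
f=lambda P:((proj("w",P,c)-[130,0])*[1.4,1.9]+[380,0]).round(1)
print("pocket front corners",[f(rc-xs*.031+s_*w*.031) for s_ in(-1,1)],"block front",[f(rc-xs*.052+s_*w*.052) for s_ in(-1,1)])
print("adapter front",[f(und-xs*.028+n*.005+s_*w*.028) for s_ in(-1,1)],[f(und-xs*.026+s_*w*.026) for s_ in(-1,1)])
print("per mm up",f(rc-xs*.031)-f(rc-xs*.030),f(und-xs*.028)-f(und-xs*.027))
E
```

```text
t 22.8667 tcp [0.4704 0.2587 0.1195] roterr [ 0.004 -0.003  0.001] n,up,row mm [23.9  2.3 -0. ]
F n,up,row [-0.1  0.1 -1.7] open 0.0101 q [  52.    5.  -40.    6.  -31. -108.]
pocket front corners [array([527.8, 375.7]), array([660.2, 375.4])] block front [array([482.6, 314.7]), array([705.4, 314.3])]
adapter front [array([531.5, 392.7]), array([656.7, 392.5])] [array([537.2, 397.8]), array([650.9, 397.6])]
per mm up [ 0.  -2.9] [ 0. -3.]
```

```bash
python3 - <<'E'
from st2 import *
im=cv2.imread("pics/c9.png"); W=im[:,380:]; g=cv2.cvtColor(W,cv2.COLOR_BGR2GRAY).astype(int)
print("cols x=560..625 rows 300..430 step4")
for x in (565,580,595,610,625): print(x,g[300:440:4,x-380].tolist())
for y in (350,400,410,420): print(y,"x500..700",g[y,120:320:5].tolist())
E
```

```text
cols x=560..625 rows 300..430 step4
565 [134, 134, 131, 130, 162, 160, 161, 161, 161, 160, 160, 161, 159, 159, 159, 161, 160, 156, 131, 158, 163, 163, 163, 163, 32, 34, 74, 90, 90, 90, 92, 88, 90, 90, 89]
580 [133, 134, 131, 131, 159, 160, 160, 161, 160, 161, 160, 162, 160, 160, 161, 161, 161, 156, 131, 158, 163, 162, 163, 164, 34, 33, 74, 91, 90, 89, 90, 91, 90, 89, 92]
595 [133, 135, 131, 129, 161, 160, 160, 160, 160, 160, 160, 160, 161, 159, 160, 160, 160, 156, 132, 157, 162, 162, 162, 163, 32, 35, 75, 90, 90, 90, 90, 90, 90, 90, 90]
610 [131, 134, 129, 128, 162, 160, 161, 160, 160, 161, 161, 160, 159, 161, 160, 160, 161, 155, 132, 158, 162, 162, 162, 162, 33, 35, 73, 91, 90, 91, 91, 89, 89, 89, 91]
625 [133, 133, 129, 129, 161, 160, 160, 160, 160, 160, 162, 160, 161, 161, 160, 160, 161, 155, 131, 157, 162, 162, 162, 162, 34, 34, 73, 89, 89, 89, 88, 89, 90, 90, 90]
350 x500..700 [161, 162, 161, 161, 161, 161, 160, 162, 161, 161, 162, 161, 160, 161, 161, 161, 160, 161, 161, 160, 160, 161, 161, 161, 160, 161, 160, 160, 160, 159, 160, 160, 159, 160, 159, 160, 160, 161, 158, 159]
400 x500..700 [162, 163, 163, 162, 163, 126, 47, 31, 33, 34, 36, 37, 36, 34, 35, 36, 33, 34, 35, 35, 35, 35, 35, 33, 37, 34, 35, 36, 34, 34, 33, 93, 131, 159, 160, 161, 160, 160, 161, 161]
410 x500..700 [162, 162, 162, 163, 98, 90, 91, 91, 90, 90, 92, 91, 90, 90, 90, 90, 90, 90, 90, 90, 89, 90, 91, 90, 90, 89, 89, 89, 89, 88, 88, 88, 88, 169, 229, 229, 227, 227, 224, 230]
420 x500..700 [162, 161, 162, 106, 91, 89, 92, 51, 89, 89, 89, 91, 90, 92, 89, 90, 90, 90, 91, 90, 90, 90, 91, 90, 89, 88, 89, 87, 89, 89, 55, 88, 88, 87, 225, 227, 226, 226, 226, 226]
```

```bash
python3 - <<'E'
from st2 import *
o=state(); c=cam("wrist"); W=ctrl.snapshot("wrist"); g=cv2.cvtColor(W,cv2.COLOR_BGR2GRAY).astype(int)
und=o["tool_pos"]-n*.0575+xs*.0052
f=lambda P:proj("w",P,c).round(1)
print("pocket front",[f(rc-xs*.031+s*w*.031) for s in(-1,1)],"mid",[f(rc-xs*.02+s*w*.031) for s in(-1,1)],"div",[f(rc-xs*.04+s*w*.053) for s in(-1,1)])
print("adapter front",[f(und-xs*.028+n*.005+s*w*.028) for s in(-1,1)],"top",[f(und-xs*.028+n*.05+s*w*.028) for s in(-1,1)])
print("col281 rows185-225",g[185:225,281].tolist())
for r in (180,200,209,222):
    d=np.abs(np.diff(g[r].astype(int))); print(r,[(int(i),int(g[r,i]),int(g[r,i+1])) for i in np.where(d>12)[0] if 180<i<380])
E
```

```text
t 22.9667 tcp [0.4708 0.2594 0.1214] roterr [ 0.    -0.001  0.   ] n,up,row mm [25.2  3.8  0.3]
F n,up,row [-0.2  0.1  0. ] open 0.0099 q [  52.    5.  -40.    6.  -31. -108.]
pocket front [array([235.3, 194.8]), array([329.4, 194.7])] mid [array([235.4, 211.5]), array([329.4, 211.4])] div [array([201.8, 181.2]), array([362.9, 181. ])]
adapter front [array([238.1, 206.3]), array([327.6, 206.2])] top [array([227.5, 211.6]), array([339.2, 211.5])]
col281 rows185-225 [160, 161, 161, 161, 159, 162, 161, 163, 143, 132, 132, 155, 164, 162, 161, 163, 161, 163, 163, 162, 165, 170, 67, 31, 35, 36, 32, 61, 92, 89, 89, 91, 90, 91, 88, 92, 92, 90, 90, 90]
180 [(195, 163, 136), (196, 136, 86), (197, 86, 67), (201, 63, 98), (202, 98, 150), (203, 150, 163), (327, 154, 212), (328, 212, 232), (330, 232, 191), (331, 191, 154), (332, 154, 215), (333, 215, 234), (334, 234, 190), (335, 190, 152), (336, 152, 212), (337, 212, 234), (338, 234, 192), (339, 192, 153), (341, 156, 215), (342, 215, 193), (343, 193, 157), (346, 157, 213), (347, 213, 230), (349, 230, 186), (350, 186, 210), (351, 210, 232), (353, 2
[... 1355 characters left out ...]
21, 30, 113), (322, 113, 220), (323, 220, 246), (324, 246, 192), (325, 192, 99), (326, 99, 66), (327, 66, 79), (328, 79, 120), (331, 128, 148), (360, 158, 177), (361, 177, 192), (363, 197, 177), (364, 177, 104), (365, 104, 72), (366, 72, 202), (367, 202, 230)]
222 [(195, 229, 213), (196, 213, 129), (197, 129, 63), (202, 64, 200), (203, 200, 235), (204, 235, 191), (205, 191, 157), (225, 154, 113), (226, 113, 86), (236, 94, 77), (237, 77, 45), (238, 45, 27), (240, 28, 78), (241, 78, 93), (320, 92, 62), (321, 62, 34), (323, 35, 57), (324, 57, 85), (335, 82, 134), (336, 134, 213), (337, 213, 229), (360, 227, 211), (363, 204, 182), (364, 182, 107), (365, 107, 75), (366, 75, 194), (367, 194, 222)]
```

>>> arm_command([
  [[0,0,0,-0.25,-0.14,-0.16,0],[0,0,0,-0.1,-0.02,-0.5,0],[0,0,0,0.08,0.13,-0.9,0],[0,0,0,0.25,0.27,-1.3,0],[0,0,0,0.45,0.43,-1.73,0],[0,0,0,0.64,0.59,-2.16,0],[0,0,0,0.64,0.59,-2.16,0],[0,0,0,0.64,0.59,-2.16,0]],
])

```text
clock: 23.68
tool_pos: [0.4768, 0.2648, 0.0982]
orientation: [180.0, 14.9, -140.7]
force: [-0.4, 0.5, -1.3]
opening: 0.0097
```

```bash
python3 -c "
from st2 import *
state()"
```

```text
t 23.6833 tcp [0.4768 0.2648 0.0982] roterr [ 0.001 -0.002  0.   ] n,up,row mm [ 1.2 -0.7  0.7]
F n,up,row [-1.1 -0.6  0.7] open 0.0097 q [  52.    8.  -40.    7.  -27. -108.]
```

No contact yet, well below the rim. Continue to the floor.

>>> arm_command([
  [[0,0,0,0.04,0.03,-0.09,0],[0,0,0,0.08,0.06,-0.17,0],[0,0,0,0.08,0.06,-0.17,0],[0,0,0,0.08,0.06,-0.17,0]],
])

```text
clock: 24.02
tool_pos: [0.477, 0.2649, 0.0979]
orientation: [180.0, 14.9, -140.7]
force: [-11.8, -4.8, 15.1]
opening: 0.0099
```

>>> arm_command([
  [[0,0,0,0.04,0.03,-0.09,0],[0,0,0,0.04,0.03,-0.09,0],[0,0,0,0.04,0.03,-0.09,0]],
])

```text
clock: 24.27
tool_pos: [0.4772, 0.265, 0.0977]
orientation: [180.0, 14.9, -140.7]
force: [-18.6, -7.2, 26.6]
opening: 0.0096
```

```bash
python3 -c "
from st2 import *
o=state();print(o['moment'])"
```

```text
t 24.2667 tcp [0.4772 0.265  0.0977] roterr [ 0.001 -0.001  0.   ] n,up,row mm [ 0.4 -0.6  0.6]
F n,up,row [32.5 -3.1  6.2] open 0.0096 q [  52.    8.  -41.    7.  -27. -108.]
[-1.34379242  5.12969858  0.62741328]
```

>>> arm_command([
  [[0,0,0,-0.06,-0.05,0.14,0],[0,0,0,-0.06,-0.05,0.14,0.5],[0,0,0,-0.06,-0.05,0.14,0.5],[0,0,0,-0.06,-0.05,0.14,0.5],[0,0,0,-0.06,-0.05,0.14,0.5],[0,0,0,-0.06,-0.05,0.14,0.5]],
])

```text
clock: 24.77
tool_pos: [0.4774, 0.2652, 0.0974]
orientation: [180.0, 14.9, -140.7]
force: [-0.5, 0.4, 0.8]
opening: 0.0381
```

>>> arm_command([
  [[0,0,0,-0.4,-0.3,0.87,0.5],[0,0,0,-1.2,-0.95,2.6,0.5],[0,0,0,-2.2,-1.8,5.2,0.5],[0,0,0,-3,-2.4,7.8,0.5],[0,0,0,-3.8,-3,10.5,0.5],[0,0,0,-4.5,-3.6,13,0.5],[0,0,0,-4.5,-3.6,13,0.5],[0,0,0,-4.5,-3.6,13,0.5]],
])

```text
clock: 25.43
tool_pos: [0.4323, 0.2296, 0.23]
orientation: [179.9, 15.2, -140.7]
force: [-0.5, -0.3, -0.3]
opening: 0.0438
```

```bash
python3 - <<'E'
from st2 import *
o=state()
# numeric check: body-top disc/square height & position vs prediction in the top and side views
for nm in("side","top"):
    im=ctrl.snapshot(nm); cv2.imwrite(f"pics/fin_{nm}.png",im); g=cv2.cvtColor(im,cv2.COLOR_BGR2GRAY)
    m=(g<(100 if nm=="top" else 110)).astype(np.uint8)
    for lab,c0 in(("round",np.array([.5653,.1968,.066])),("square",rc)):
        seat=c0-n*.018
        # expected silhouette: hull of the adapter's projected points if home
        pts=[]
        for h in(.018,.05):
            for k in np.linspace(0,2*np.pi,33):
                r=.033*np.array([np.cos(k),np.sin(k)]) if lab=="round" else .028*np.sign([np.cos(k+.01),np.sin(k+.01)])
                pts.append(proj(nm,seat+n*h+xs*r[0]+w*r[1]))
        for i in(-1,1):
            for j in(-1,1): pts.append(proj(nm,seat+n*.088+xs*.013*i+w*.005*j))
        hull=cv2.convexHull(np.array(pts,np.float32)).astype(int)
        e=np.zeros_like(m); cv2.fillPoly(e,[hull],1); big=cv2.dilate(e,np.ones((25,25)))
        obs=m*big; n_,L,S,C=cv2.connectedComponentsWithStats(obs); k=1+np.argmax(S[1:,4])
        print(nm,lab,"expected bbox",cv2.boundingRect(hull),"observed",S[k,:4],"areas",e.sum(),S[k,4])
E
```

```text
t 25.4333 tcp [0.4323 0.2296 0.23  ] roterr [-0.003  0.001 -0.   ] n,up,row mm [143.6  16.    1.5]
F n,up,row [ 0.  -0.7  0. ] open 0.0438 q [  54.   -7.  -35.    5.  -48. -108.]
side round expected bbox (190, 265, 37, 37) observed [202 254  37  45] areas 1070 1074
side square expected bbox (184, 310, 38, 42) observed [186 317  35  37] areas 1257 467
top round expected bbox (127, 182, 36, 36) observed [128 182  40  37] areas 1016 1122
top square expected bbox (82, 211, 42, 42) observed [ 81 211  55  54] areas 1011 1749
```

>>> arm_command([
  [[0,0,0,0,-3,3,0.5],[0,0,0,0,-7,4,0.5],[0,0,0,0,-11,4,0.5],[0,0,0,0,-15,4,0.5],[0,0,0,0,-19,4,0.5],[0,0,0,0,-23,4,0.5],[0,0,0,0,-27,4,0.5],[0,0,0,0,-31,4,0.5]],
])

```text
clock: 26.2
tool_pos: [0.4315, -0.0826, 0.2668]
orientation: [179.9, 14.9, -140.7]
force: [1.7, -0.1, 0.5]
opening: 0.0438
```

```bash
python3 - <<'E'
from st2 import *
o=ctrl.get_obs(); print(o["clock"],o["tool_pos"])
for nm in("side","top"):
    im=ctrl.snapshot(nm); g=cv2.cvtColor(im,cv2.COLOR_BGR2GRAY); ref=cv2.cvtColor(cv2.imread(f"pics/{nm}0.png"),cv2.COLOR_BGR2GRAY)
    m=((ref.astype(int)-g)>25).astype(np.uint8)
    for lab,c0 in(("round",np.array([.5653,.1968,.066])),("square",rc)):
      for dh in (0,.018):
        seat=c0-n*.018+n*dh; pts=[]
        for h in(.018,.05):
            for k in np.linspace(0,2*np.pi,33):
                r=.033*np.array([np.cos(k),np.sin(k)]) if lab=="round" else .028*np.sign([np.cos(k+.01),np.sin(k+.01)])
                pts.append(proj(nm,seat+n*h+xs*r[0]+w*r[1]))
        for i in(-1,1):
            for j in(-1,1): pts.append(proj(nm,seat+n*.088+xs*.013*i+w*.005*j))
        hull=cv2.convexHull(np.array(pts,np.float32)).astype(int); e=np.zeros_like(m); cv2.fillPoly(e,[hull],1)
        obs=m*cv2.dilate(e,np.ones((25,25))); n_,L,S,C=cv2.connectedComponentsWithStats(obs); k=1+np.argmax(S[1:,4]); B=(L==k)
        print(nm,lab,"raised",dh,"exp",cv2.boundingRect(hull),"obs",S[k,:4],"IoU",round((B&(e>0)).sum()/(B|(e>0)).sum(),3))
    # bystanders: change near them
    if nm=="top":
        for lab,P in(("timer",(.419,0,.016)),("jar",(.526,-.454,.075)),("rack",(.756,-.228,.07))):
            q=proj(nm,P).astype(int); s=60 if lab=="rack" else 20
            d=np.abs(ref.astype(int)-g)[max(0,q[1]-s//2):q[1]+s//2,q[0]-s:q[0]+s]; print(lab,"mean diff",d.mean().round(1))
E
```

```text
26.2 [ 0.43145459 -0.08255166  0.26680926]
side round raised 0 exp (190, 265, 37, 37) obs [192 267  38  38] IoU 0.667
side round raised 0.018 exp (193, 260, 38, 38) obs [192 267  38  38] IoU 0.492
side square raised 0 exp (184, 310, 38, 42) obs [186 313  41  41] IoU 0.68
side square raised 0.018 exp (187, 305, 39, 43) obs [186 313  41  41] IoU 0.585
top round raised 0 exp (127, 182, 36, 36) obs [129 182  38  36] IoU 0.805
top round raised 0.018 exp (128, 184, 36, 37) obs [129 182  38  36] IoU 0.773
top square raised 0 exp (82, 211, 42, 42) obs [ 85 212  41  41] IoU 0.782
top square raised 0.018 exp (82, 214, 43, 43) obs [ 85 212  41  41] IoU 0.721
timer mean diff 19.4
jar mean diff 20.2
rack mean diff 20.8
```

```bash
python3 - <<'E'
from st2 import *
g=ctrl.snapshot("side"); ref=cv2.imread("pics/side0.png")
for lab,(x0,x1,y0,y1) in dict(timer=(292,338,256,296),jar=(352,386,136,172),rack=(218,302,128,204)).items():
    r=cv2.matchTemplate(g[y0-12:y1+12,x0-12:x1+12],ref[y0:y1,x0:x1],cv2.TM_CCOEFF_NORMED); _,v,_,l=cv2.minMaxLoc(r); print(lab,"shift",l[0]-12,l[1]-12,round(v,3))
o=ctrl.get_obs(); print(o["clock"],o["force"].round(1)); print(ctrl.close_job())
E
```

```text
timer shift 0 0 0.554
jar shift 11 -5 0.42
rack shift 0 0 0.999
26.35 [-0.   0.2 -0.6]
the job is handed in; nothing more can be done
None
```

Both adapters are in the nests that match their shapes, let go, and the job is handed in at about 26 s of the 56 s allowed.

- **Round adapter:** I lowered it along the pocket normal until it pressed on the floor with about 24 N. At contact the height reading was about 1 mm from the computed seated height. I backed off before opening the gripper, and a picture afterwards showed it seated.
- **Square adapter:** the first approach stopped short because joint 3 reached its range limit, at -58.2 of -58.28 degrees. I set the adapter back on the bench and regripped its tab with the tool leaning 15 degrees. I then lowered it to floor contact at about 32 N, with the height reading 0.4 mm from the seated height, and let go. I had used up the 12 pictures by then, so this placement was checked only by numbers.
- **Final check of both:** with the arm withdrawn, the side and top outlines lay within 2–4 pixels of those expected for fully seated adapters. They fitted worse against adapters standing 18 mm proud. The overlap with the seated outlines was only 0.67–0.81.
- **Bystanders:** the rack showed no shift. The timer also matched at zero shift, but weakly (0.55). The jar check gave no usable match (0.42), probably because the arm or its shadow was in the way. I never planned a path near the jar, and no wrist-force reading between moves suggested a bump, so I believe it did not move, but that is not confirmed.

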